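# Hang the small discard pail on the counter rail with an S-hook

### The job

Take the S-hook out of its wooden stand, put it over the rail and slide it gently along until it drops right down into the groove in the white sleeve, then let go of it. Then pick up the orange pail and hang it level by its bail from the hook's lower curl, clear of the counter, keeping it upright all the way. Never press hard on the hook (20 N at most), and leave the other things on the counter where they are.

Things in the scene. Friction and masses are not known exactly. Their poses are not given: they have to be found in the camera images.
- rail: hanging rail fixed to the counter: level steel bar, radius 5 mm, along its own y, axis 260 mm up, between two posts 270 mm apart (14 mm thick, 267 mm high, on 50 mm feet). Origin on the counter under the bar's middle; x points across the bar away from the robot, z up. Stiff: a fraction of a mm of over-travel already costs several N
- rail_mid (a point): middle of the bar, on its axis; axes as rail. A white sleeve (162 mm long, radius 9 mm, stiffly held) covers the bar except in one square-edged groove at the sleeve's middle, 12 mm wide, 4 mm deep. The groove lies anywhere within 25 mm of the bar's middle along y, not measured: feel for it with the hook, which sinks 4 mm there and then cannot slide on
- hook: loose S-hook of 8 mm round steel bar with a blue grip tab on top, 182 mm tall, 70 g, upright in the stand's slot. Origin at its lowest point, z up; the S lies in its x-z plane. From the upper curl the stem runs down at x -18 mm (bar centre) to 76 mm up, slants to x +18 mm at 46 mm up, and goes on into the lower curl
- hook_eye (a point): bend centre of the upper curl, 120 mm above the hook's origin; axes as hook. Inner radius 14 mm, open below; free end at +x, flared to x +28 mm, reaching down to 110 mm. The rail enters from +x, its axis about 28 mm below this point, then goes up into the curl. This point ends 9 mm below the bar axis in the groove, 5 mm on the sleeve
- hook_tab (a point): middle of the hook's blue grip tab, 161 mm above its origin; axes as hook. Tab 26 mm (x) by 10 mm (y), from 140 to 182 mm up; take it from above with the fingers closing along y, tips staying above 140 mm so that they clear the sleeve
- hook_low (a point): where the middle of the bail bar comes to rest in the lower curl, 11.8 mm above the hook's origin; axes as hook. This curl is squared and opens upward: 28 mm wide inside, flat floor 8 mm up, free end at -x, flared to x -28 mm, reaching up to 32 mm. The bail enters from -x, its axis about 30 mm above this point, then goes down into the curl
- hook_stand: fixed wooden block 90 x 44 mm, 60 mm high, with a slot 54 x 9.5 mm (long along x), 50 mm deep, in which the hook stands, lowest point 10 mm above the counter, with a little play; origin on the counter under its centre. Pull the hook straight up at least 55 mm to clear it. Stand and pail may be on either side
- pail: loose small orange pail, 76 mm across, 62 mm high, about 85 to 170 g, with a stiff upright dark bail in its y-z plane and two flat ears on its +x and -x sides. Origin under its centre, z up; the -x ear points roughly to the robot
- pail_bail (a point): middle of the bail's level top bar, on its axis, 116 mm above the pail's underside; axes as pail. Top bar 7 mm thick, 52 mm long along y
- pail_ear (a point): middle of the grip part of the pail's -x ear, 67 mm out from the pail's centre, 47 mm above its underside; axes as pail. Ear 12 mm thick (y), 30 mm high (32 to 62 mm up), ending 82 mm out; grip it firmly, the pail's weight pulls off-centre; take it from above with the fingers closing along y
- caddy: bystander: lidded green plastic caddy with a grey side latch, 138 x 108 mm, 117 mm high; origin under its centre
- cup: bystander: stainless steel cup, 76 mm across, 85 mm high; origin under its centre
- pill_box: bystander: flat clear and blue pill organiser, 50 x 160 mm, 22 mm high, long along its y; origin under its centre
- forceps: bystander: steel forceps lying flat, 120 mm long along their x, 6 mm high; origin under the middle
- saucer: bystander: white ceramic saucer, 110 mm across, 16 mm high, origin under its centre
- depressor: bystander: bamboo tongue depressor, 140 x 18 x 4 mm, laid across the saucer, long along its y; origin under its centre
Things that resemble listed ones, but are neither listed nor needed, are in the scene too. There is more than one size of the pail; the one meant has the size given above.

How it is judged:
By the outcome, as a careful person would: the job done as asked, in the order asked, and still so for the second after the job is handed in, with the robot touching nothing.
It also fails if it takes over 72 s, if anything falls off the work surface, if the arm or the gripper's body presses on something with over 40 N, if the wrist force passes 120 N, or if a joint passes its speed limit or range.

### The arm

A 6-joint arm with a two-finger parallel gripper is mounted at the origin on the work surface. World frame = base frame: x ahead of the robot, y to its left, z up, the work surface at z = 0. Lengths are in m, angles in degrees, forces in N, time in s.
With the tool pointing down it reaches from about 0.35 to 0.875 m from the base axis. Payload 4.2 kg.
Tool frame: the origin (TCP) lies at the very end of the fingers, on their centre line; the grasp point (between the pads) lies 19 mm behind it (r.grip_point_offset is the distance from the TCP to the grasp point, in m); z points along the fingers, y is the line along which they close (so a half turn about z gives the same grasp; the last joint's range is limited). The gripper opens to 87 mm and grips with 3 to 60 N. Pads are 19 mm wide; open, the fingers measure 117 mm over their backs; the gripper's body (75 mm by 190 mm) begins 51 mm behind the grasp point.
Start: joints at [-53.193, 22.042, 0.453, 0, -68.411, -14.817], TCP at [0.234, -0.58, 0.223] pointing down, gripper open.
Joint ranges: [-179.83, 179.83], [-69.29, 118.12], [-61.27, 80.66], [-181.25, 117.63], [-171.15, -9.14], [-177.46, 177.46]. Speed limits (degrees/s): [159.86, 159.86, 180, 180, 180, 180].

### API

Orientations are given as a 3x3 rotation matrix whose columns are the frame's x, y, z axes.
In Python, from station import r, cams gives the robot as it stands. The module is installed in compiled form; this text tells all that it offers.
- The arm moves only by the shell command python3 -m handwheel 'ROWS'. ROWS is JSON, a list that holds one entry, the list of rows, each a list of 7 numbers: the turn, a rotation vector about the tool's x, y, z in units of 6 degrees (1.0 is 6 degrees), then the shift along the tool's x, y, z in m, then the finger opening in m, from 0 to 0.087. In form: [[[ax, ay, az, x, y, z, jaw], ...]]. A call has 1 to 12 rows; each row shifts and turns the commanded pose from where the row before left it, along the tool's axes as they then stand; what a row does not reach is not made up. A row lasts 1/10 s, in which the tool goes at most 50 mm and 8.59 degrees, less where a joint would pass 70% of its speed; a pose out of reach is approached as far as the arm can. A call with a gripper value outside its range is refused whole. The fingers move at their own pace and stop on an object; the grip force is fixed at half the most. Time passes only in rows, so rows that do not move let the fingers close. It gives the time, the measured TCP pose, the force, the opening and the grip force at its end, in the units of the state.
- r.sense(): the state, without advancing time (a new reading comes with each control period).
- cams.capture(name): name is "side" or "top" or "wrist"; returns the picture (384x512x3 uint8, red, green, blue); there is no depth.
- cams.get_calibration(name): a dict with "camera_matrix" (3x3 intrinsics, pixels), "rvec" (rotation vector, rad) and "tvec" (3), from world to camera coordinates, as OpenCV has them; the wrist camera has in their place "T_tool_cam" (4x4, takes a point from camera to tool coordinates, whose origin is the TCP and whose axes are the flange's). Camera axes: x right, y down, z forward; pixel columns grow to the right and rows downward; lengths in m; the calibration is good to about 2 mm. A picture is of the moment at which its call begins: read the wrist's pose just before it. get_calibration takes no time and is no camera call.
- r.finish_job(): hands the job in; it is judged then, once.
The state is a dict: "time_s": time; "joints": joint angles; "joint_velocities": joint speeds; "effort": joint torques, N m; "tcp_pos": TCP position; "ee_rot": TCP orientation; "wrist_force": force on the tool from outside, world axes, zero at the start; "moment": the same for the moment, N m; "gripper_width": opening from 0.0 (shut) to 1.0 (fully open); "gripper_force": force on a finger pad.
Only numpy, scipy, OpenCV 4.12 (cv2) and the standard library are available. Lean on these libraries where they do the work, as an engineer would, in place of code of your own. Each camera call takes 0.05 s, during which the arm holds its last target. There are 200 camera calls.

## Working session

There is one attempt and no reset: what is moved stays moved. The work goes in short steps, Python scripts to look and compute and a shell command to move; the robot and the scene stay as the last step left them, time stands still between calls to the robot, and variables do not carry over. Pictures are saved under pics/ and viewed, at most 10 in all, crops included, and the job is handed in when it is done.

```bash
mkdir -p pics
cat > h.py <<'E'
import numpy as np,cv2
from station import r,cams
def cal(n):
    c=cams.get_calibration(n);K=np.array(c["camera_matrix"])
    if n=="wrist":
        s=r.sense();T=np.eye(4);T[:3,:3]=s["ee_rot"];T[:3,3]=s["tcp_pos"]
        T=T@np.array(c["T_tool_cam"]);return K,T[:3,:3],T[:3,3]
    R=cv2.Rodrigues(np.array(c["rvec"],float))[0];return K,R.T,-R.T@np.array(c["tvec"],float).ravel()
def ray(C,uv):
    K,R,o=C;d=R@np.linalg.inv(K)@np.array([uv[0],uv[1],1.]);return o,d/np.linalg.norm(d)
def onz(C,uv,z):
    o,d=ray(C,uv);return o+d*(z-o[2])/d[2]
def proj(C,p):
    K,R,o=C;q=K@(R.T@(np.array(p)-o));return q[:2]/q[2]
def tri(C1,u1,C2,u2):
    o,d=ray(C1,u1);p,e=ray(C2,u2)
    t=np.linalg.lstsq(np.c_[d,-e],p-o,rcond=None)[0];a=o+d*t[0];b=p+e*t[1];return (a+b)/2,np.linalg.norm(a-b)
def snap(n,f):
    C=cal(n);im=cams.capture(n);cv2.imwrite("pics/"+f+".png",im[:,:,::-1]);return C,im
E
python3 - <<'E'
from h import *
a=[snap(n,n+"0") for n in("top","side","wrist")]
for C,_ in a: print(C[0][0,0],C[2].round(3),C[1][:,2].round(2))
cv2.imwrite("pics/ts.png",np.vstack([cv2.resize(a[i][1],(400,300)) for i in (0,1)])[:,:,::-1])
E
```

```text
427.70201116664487 [ 0.436 -0.025  1.387] [ 0.11 -0.   -0.99]
354.36958006938045 [0.407 0.751 0.721] [ 0.14 -0.81 -0.57]
267.5753843525511 [ 0.161 -0.609  0.383] [ 0.27  0.11 -0.96]
```

View pics/top0.png

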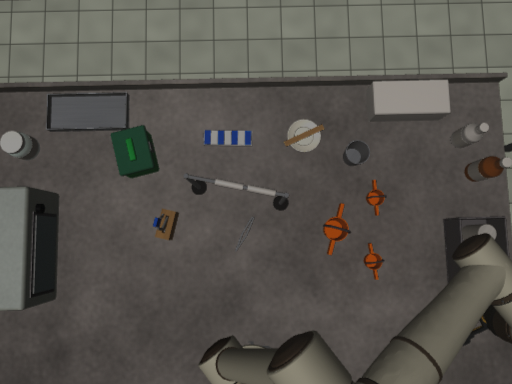

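View pics/side0.png

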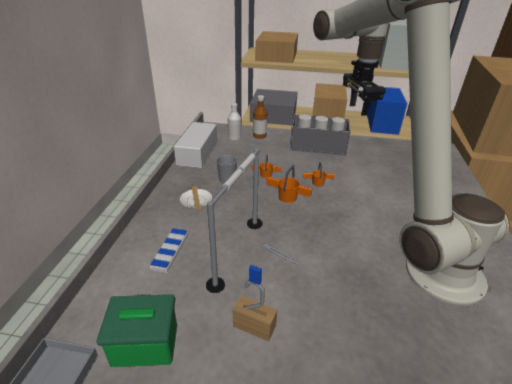

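The top view shows the stand and hook at about (165,224), the blue tab at (157,222), the rail between (199,187) and (281,203), and three pails. The large pail is at (335,229). The side view shows the tab at (255,274), the stand at (254,318) and the large pail at (289,190).

```bash
cat > m.py <<'E'
from h import *
T,S=cal("top"),cal("side")
t=cv2.imread("pics/top0.png");s=cv2.imread("pics/side0.png")
def comps(im,f,amin):
    h=cv2.cvtColor(im,cv2.COLOR_BGR2HSV).astype(int);m=f(h[...,0],h[...,1],h[...,2]).astype(np.uint8)
    n,l,st,c=cv2.connectedComponentsWithStats(m)
    return [(c[i].round(1),st[i],l==i) for i in range(1,n) if st[i,4]>=amin]
F=dict(orange=lambda h,s,v:((h<12)&(s>200)&(v>70)),blue=lambda h,s,v:(h>105)&(h<130)&(s>150)&(v>50),brown=lambda h,s,v:(h>8)&(h<20)&(s>90)&(s<215)&(v>60),white=lambda h,s,v:(s<40)&(v>120))
if __name__=="__main__":
  for k in F:
    for n,im in(("top",t),("side",s)):
        for c,st,m in comps(im,F[k],12):
            if k in("brown","white") and n=="side" and st[4]<60: continue
            if n=="top" and (c[1]<100 or c[0]>400): continue
            ((x,y),(w,h),a)=cv2.minAreaRect(np.argwhere(m)[:,::-1].astype(np.float32))
            print(k,n,c,st,"rect",round(w),round(h),round(a), onz(T,c,.06).round(3) if n=="top" else "")
  a=cv2.resize(t[165:270,145:245],(400,420),interpolation=cv2.INTER_CUBIC)
  b=cv2.resize(t[165:270,295:395],(400,420),interpolation=cv2.INTER_CUBIC)
  cv2.imwrite("pics/crop1.png",np.hstack([a,b]))
E
python3 m.py
```

```text
orange top [374.6 190.6] [368 180  15  17  90] rect 15 14 83 [ 0.569 -0.398  0.06 ]
orange top [375.2 202.6] [367 197  17  18 115] rect 15 17 18 [ 0.531 -0.398  0.06 ]
orange top [337.8 219.4] [326 204  22  25 205] rect 22 23 11 [ 0.481 -0.279  0.06 ]
orange top [332.9 235.7] [324 227  23  28 229] rect 23 26 18 [ 0.432 -0.262  0.06 ]
orange top [371.8 255.8] [365 244  17  18 132] rect 16 17 0 [ 0.368 -0.379  0.06 ]
orange top [370.9 264.9] [366 264  11   4  28] rect 10 3 0 [ 0.34  -0.375  0.06 ]
orange top [375.1 273.2] [373 269   5  10  26] rect 9 3 82 [ 0.315 -0.386  0.06 ]
blue top [207. 137.] [205 131   5  13  65] rect 12 4 90 [0.75  0.123 0.06 ]
blue top [220.4 136.8] [218 131   6  13  75] rect 12 5 90 [0.75  0.081 0.06 ]
blue top [234. 137.] [232 131   5  13  65] rect 12 4 90 [0.748 0.038 0.06 ]
blue top [247.4 136.9] [245 131   6  13  74] rect 12 5 90 [ 0.748 -0.004  0.06 ]
blue top [155.2 221.8] [153 218   5   9  29] rect 3 8 14 [0.486 0.286 0.06 ]
blue side [387.2 111.8] [ 368   88   38   46 1299] rect 36 45 6 
blue side [178.1 231.2] [171 229  15   6  54] rect 14 4 9 
blue 
[... 3849 characters left out ...]
246 165 9 
white side [131.7 232.1] [125 225  15  16  86] rect 9 17 34 
white side [302.9 258.8] [ 263  236   70   51 1012] rect 74 28 36 
white side [229.1 263.1] [217 240  32  42 634] rect 42 30 85 
white side [340.7 251.5] [332 247  18  10  79] rect 8 17 83 
white side [490.3 260.8] [484 254  15  13 109] rect 12 14 14 
white side [464.5 290.5] [ 407  262  105   72 2662] rect 124 44 26 
white side [254.3 292.3] [248 285  12  17 124] rect 16 11 90 
white side [308.8 319.9] [302 311  13  16  86] rect 10 15 27 
white side [483.5 356.3] [473 344  21  27 222] rect 27 17 82 
white side [ 75.3 360.3] [ 64 352  24  21 221] rect 19 22 23 
white side [327.5 366.8] [318 360  22  17 142] rect 12 23 49
```

View pics/crop1.png

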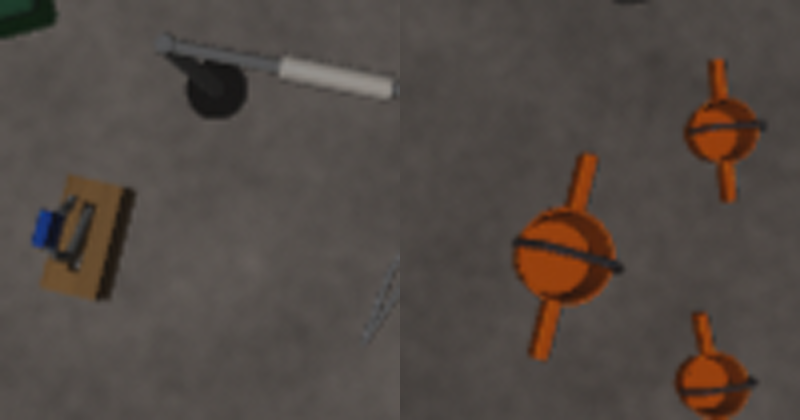

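The crop shows the large pail is 25 px wide, about 77 mm at its height, so it is the right one. The stand's long axis lies roughly along the rail's x. Next I compute poses and zoom in on the hook from the side.

```bash
cat > m2.py <<'E'
from m import *
p,e=tri(T,(155.2,221.8),S,(254.5,274.5));print("tab",p.round(4),"gap",e.round(4),"expect z .171")
for nm,m in[("rail",None)]:
    A=[q for q in comps(t,F["white"],100) if 200<q[0][0]<280 and 175<q[0][1]<200]
    P=np.vstack([np.argwhere(q[2])[:,::-1] for q in A]).astype(np.float32)
    vx,vy,x0,y0=cv2.fitLine(P,cv2.DIST_L2,0,.01,.01).ravel()
    uu=(P-[x0,y0])@[vx,vy];lo,hi=uu.min()-.5,uu.max()+.5
    e=[onz(T,(x0+k*vx,y0+k*vy),.266) for k in(lo,hi)]
    print("sleeve ends",np.round(e,4),"len",np.linalg.norm(e[0]-e[1]).round(4),"mid",((e[0]+e[1])/2).round(4))
    d=e[0]-e[1];print("rail yaw deg of y-axis from world y",np.degrees(np.arctan2(-d[0],d[1])).round(2))
    g=[np.mean([((q-[x0,y0])@[vx,vy]).max()+.5 if i==0 else 0 for q in[np.argwhere(a[2])[:,::-1]]]) for i,a in enumerate(A)]
    us=[((np.argwhere(a[2])[:,::-1]-[x0,y0])@[vx,vy]) for a in sorted(A,key=lambda a:a[0][0])]
    gm=(us[0].max()+us[1].min())/2;gp=onz(T,(x0+gm*vx,y0+gm*vy),.266);print("groove seen",gp.round(4))
b=comps(t,F["brown"],100);b=[q for q in b if 150<q[0][0]<180][0][2]|[q for q in comps(t,F["blue"],10) if 150<q[0][0]<160][0][2]
h=cv2.cvtColor(t,cv2.COLOR_BGR2HSV)
rc=cv2.minAreaRect(np.argwhere(b)[:,::-1].astype(np.float32));bx=np.array([onz(T,c,.06) for c in cv2.boxPoints(rc)])
print("stand box",bx[:,:2].round(4).tolist(),bx.mean(0).round(4),[np.linalg.norm(bx[i]-bx[i-1]).round(3) for i in(0,1)])
O=(cv2.inRange(h,(0,180,60),(13,255,255))>0);O[:,:318]=0;O[:,355:]=0;O[:198]=0;O[260:]=0
Q=np.argwhere(O)[:,::-1].astype(np.float32);rc=cv2.minAreaRect(Q)
vx,vy,x0,y0=cv2.fitLine(Q,cv2.DIST_L2,0,.01,.01).ravel();uu=(Q-[x0,y0])@[vx,vy]
a=[onz(T,(x0+k*vx,y0+k*vy),.05) for k in(uu.min(),uu.max())];print("ear tips",np.round(a,4),"mid",np.mean(a,0).round(4),"len",np.linalg.norm(a[0]-a[1]))
d=a[0]-a[1];d=d*np.sign(d[0]);print("pail x yaw",np.degrees(np.arctan2(d[1],d[0])))
cv2.imwrite("pics/hookside.png",np.hstack([cv2.resize(s[255:345,215:295],(400,450),interpolation=cv2.INTER_CUBIC),cv2.resize(s[145:235,250:330],(400,450),interpolation=cv2.INTER_CUBIC)]))
E
python3 m2.py
```

```text
tab [0.4812 0.2589 0.1752] gap 0.0012 expect z .171
sleeve ends [[ 0.5817  0.0818  0.266 ]
 [ 0.5476 -0.0766  0.266 ]] len 0.162 mid [0.5646 0.0026 0.266 ]
rail yaw deg of y-axis from world y -12.17
groove seen [0.5644 0.0015 0.266 ]
stand box [[0.445, 0.3012], [0.5317, 0.2798], [0.5164, 0.2236], [0.4299, 0.2454]] [0.4808 0.2625 0.06  ] [np.float64(0.058), np.float64(0.089)]
ear tips [[ 0.3756 -0.2494  0.05  ]
 [ 0.5305 -0.296   0.05  ]] mid [ 0.4531 -0.2727  0.05  ] len 0.1617719019177608
pail x yaw -16.753017885597806
```

View pics/hookside.png

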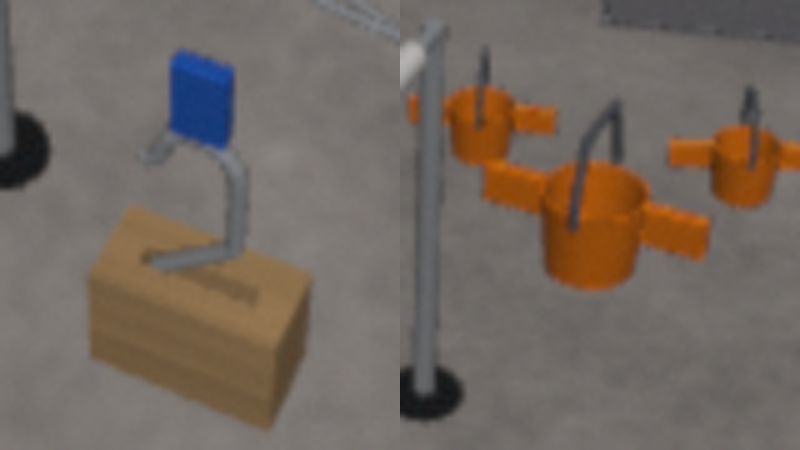

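The upper free end points to image left, which is +x, so the hook already faces the rail's way. Its yaw is about -14° and the rail's is -12°.

```bash
cat > d.py <<'E'
import sys
from h import *
from scipy.spatial.transform import Rotation as Ro
def delta(p,yaw):
    """target TCP p, tool down with tool x at yaw (or half turn)"""
    s=r.sense();R=np.array(s["ee_rot"]);best=None
    for y in(yaw,yaw+180):
        c,q=np.cos(np.radians(y)),np.sin(np.radians(y))
        G=np.array([[c,q,0],[q,-c,0],[0,0,-1]]).astype(float)
        v=Ro.from_matrix(R.T@G).as_rotvec(degrees=True)
        if best is None or np.linalg.norm(v)<np.linalg.norm(best[0]):best=(v,G)
    d=np.array(p)-s["tcp_pos"]
    print("tcp",np.round(s["tcp_pos"],4),"x-yaw",np.degrees(np.arctan2(R[1,0],R[0,0])).round(2),"F",np.round(s["wrist_force"],1),"j6",round(s["joints"][5],1),"grip",round(s["gripper_width"]*.087,4),"t",s["time_s"])
    print("turn units",(best[0]/6).round(3),"| shift now",(R.T@d).round(4),"| shift after turn",(best[1].T@d).round(4))
if __name__=="__main__":
    a=list(map(float,sys.argv[1:]));delta(a[:3],a[3])
E
python3 d.py .481 .260 .30 -13.5; python3 -c "
from station import r;print(r.sense()['ee_rot'])"
```

```text
tcp [ 0.2339 -0.5791  0.2217] x-yaw -158.02 F [ 0.2 -0.2  0. ] j6 -14.8 grip 0.087 t 0.15
turn units [ 0.015 -0.006  5.914] | shift now [-0.5433  0.6857 -0.0772] | shift after turn [-0.0444  0.8736 -0.0783]
[[-9.27284625e-01 -3.74356300e-01 -7.65249186e-04]
 [-3.74357047e-01  9.27283484e-01  1.46346888e-03]
 [ 1.61744136e-04  1.64352862e-03 -9.99998636e-01]]
```

```bash
python3 -m handwheel '[[[0,0,1.18,0,0,-0.0157,0.087],[0,0,1.18,0,0,-0.0157,0.087],[0,0,1.18,0,0,-0.0157,0.087],[0,0,1.18,0,0,-0.0157,0.087],[0,0,1.19,0,0,-0.0157,0.087],[0,0,0,-0.0024,0.046,0,0.087],[0,0,0,-0.0024,0.046,0,0.087],[0,0,0,-0.0024,0.046,0,0.087],[0,0,0,-0.0024,0.046,0,0.087],[0,0,0,-0.0024,0.046,0,0.087],[0,0,0,-0.0024,0.046,0,0.087],[0,0,0,-0.0024,0.046,0,0.087]]]'; python3 d.py .481 .260 .30 -13.5
```

```text
time_s: 1.35
tcp_pos: [0.3253, -0.2685, 0.3009]
ee_rot: [[-0.972, 0.233, 0.0], [0.233, 0.972, 0.0], [-0.0, 0.0, -1.0]]
wrist_force: [0.8, 1.0, 0.2]
gripper_width: 0.999
gripper_force: 0.0
tcp [ 0.3253 -0.2685  0.3009] x-yaw 166.5 F [0.8 1.  0.2] j6 -86.2 grip 0.0869 t 1.35
turn units [ 0.002  0.001 -0.   ] | shift now [-0.0281  0.5502  0.001 ] | shift after turn [-0.0281  0.5502  0.0009]
```

```bash
python3 -m handwheel '[[[0,0,0,-0.0024,0.045,0,0.087],[0,0,0,-0.0024,0.045,0,0.087],[0,0,0,-0.0024,0.045,0,0.087],[0,0,0,-0.0024,0.045,0,0.087],[0,0,0,-0.0024,0.045,0,0.087],[0,0,0,-0.0024,0.045,0,0.087],[0,0,0,-0.0024,0.045,0,0.087],[0,0,0,-0.0024,0.045,0,0.087],[0,0,0,-0.0024,0.045,0,0.087],[0,0,0,-0.0024,0.045,0,0.087],[0,0,0,-0.0024,0.045,0,0.087],[0,0,0,0,0.025,0,0.087]]]' | sed -n 2p; python3 -m handwheel '[[[0,0,0,0,0,0,0.087],[0,0,0,0,0,0,0.087]]]'|sed -n 2p
python3 - <<'E'
from m import *
from d import delta
delta([.481,.26,.30],-13.5)
C,im=snap("wrist","w1")
for c,st,m in comps(im[:,:,::-1].copy(),F["blue"],100):
    rc=cv2.minAreaRect(np.argwhere(m)[:,::-1].astype(np.float32));bx=np.array([onz(C,q,.192) for q in cv2.boxPoints(rc)])
    print(c,st,rc,onz(C,c,.192).round(4),bx[:,:2].round(4).tolist())
print(proj(C,(.481,.26,.192)))
E
```

```text
tcp_pos: [0.4726, 0.2322, 0.3001]
tcp_pos: [0.4718, 0.2294, 0.3003]
tcp [0.4718 0.2294 0.3003] x-yaw 166.58 F [0.1 0.5 0.2] j6 -147.1 grip 0.0871 t 2.75
turn units [-0.014 -0.011  0.013] | shift now [-0.0018  0.0319  0.0003] | shift after turn [-0.0018  0.0319  0.0003]
[278.6 194.3] [273 178  11  31 220] ((278.39886474609375, 192.86929321289062), (30.054702758789062, 9.723580360412598), 87.79740142822266) [0.4779 0.2564 0.192 ] [[0.4595, 0.2543], [0.4614, 0.2641], [0.4938, 0.2588], [0.4918, 0.2486]]
[282.55731332 196.25714294]
```

View pics/w1.png

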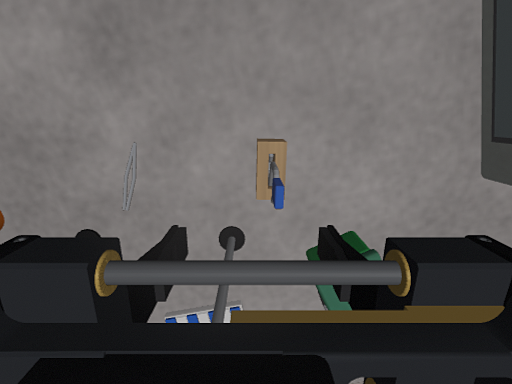

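```bash
python3 -m handwheel '[[[0,0,0,-0.0014,0.0294,0,0.06],[0,0,0,0,0,0.035,0.05],[0,0,0,0,0,0.04,0.04],[0,0,0,0,0,0.04,0.04],[0,0,0,0,0,0.02,0.04],[0,0,0,0,0,0.01,0.04],[0,0,0,0,0,0,0.04],[0,0,0,0,0,0,0.04]]]'; python3 d.py .48 .2577 .155 -13.4
```

```text
time_s: 3.6
tcp_pos: [0.4812, 0.2576, 0.1576]
ee_rot: [[-0.972, 0.233, 0.002], [0.233, 0.972, 0.002], [-0.002, 0.002, -1.0]]
wrist_force: [0.4, 0.3, 0.7]
gripper_width: 0.473
gripper_force: 0.0
tcp [0.4812 0.2576 0.1576] x-yaw 166.51 F [0.4 0.3 0.7] j6 -148.7 grip 0.0412 t 3.6
turn units [ 0.019  0.018 -0.014] | shift now [ 0.0012 -0.0002  0.0026] | shift after turn [ 0.0012 -0.0002  0.0026]
```

```bash
python3 -m handwheel '[[[0,0,0,0,0,0,0.03],[0,0,0,0,0,0,0.022],[0,0,0,0,0,0,0.017],[0,0,0,0,0,0,0.013],[0,0,0,0,0,0,0.011]]]' | tail -3; python3 -m handwheel '[[[0,0,0,0,0,0,0.009],[0,0,0,0,0,0,0.004],[0,0,0,0,0,0,0.004],[0,0,0,0,0,0,0.004]]]'
```

```text
wrist_force: [-0.5, 0.4, -0.2]
gripper_width: 0.155
gripper_force: 0.0
time_s: 4.5
tcp_pos: [0.4803, 0.2574, 0.156]
ee_rot: [[-0.972, 0.233, -0.0], [0.233, 0.972, -0.0], [0.0, -0.0, -1.0]]
wrist_force: [-0.8, 0.6, -0.1]
gripper_width: 0.11
gripper_force: 30.0
```

```bash
python3 -m handwheel '[[[0,0,0,0,0,-0.005,0.004],[0,0,0,0,0,-0.015,0.004],[0,0,0,0,0,-0.02,0.004],[0,0,0,0,0,-0.02,0.004],[0,0,0,0,0,-0.03,0.004],[0,0,0,0,0,-0.04,0.004],[0,0,-0.2,0,0,-0.029,0.004],[0,0,0,0,0,0,0.004]]]'; python3 d.py .5134 .0495 .315 -12.2
```

```text
time_s: 5.3
tcp_pos: [0.4823, 0.2588, 0.3205]
ee_rot: [[-0.977, 0.212, 0.009], [0.212, 0.977, 0.006], [-0.007, 0.008, -1.0]]
wrist_force: [0.5, 0.0, 0.1]
gripper_width: 0.112
gripper_force: 30.0
tcp [0.4823 0.2588 0.3205] x-yaw 167.77 F [0.5 0.  0.1] j6 -147.5 grip 0.0097 t 5.3
turn units [ 0.078  0.068 -0.005] | shift now [-0.0747 -0.1979  0.0044] | shift after turn [-0.0747 -0.1979  0.0055]
```

```bash
python3 -m handwheel '[[[0,0,0,-0.008,-0.02,0,0.004],[0,0,0,-0.012,-0.035,0,0.004],[0,0,0,-0.015,-0.04,0,0.004],[0,0,0,-0.015,-0.04,0,0.004],[0,0,0,-0.015,-0.035,0,0.004],[0,0,0,-0.01,-0.025,0,0.004],[0,0,0,0,0,0,0.004],[0,0,0,0,0,0,0.004],[0,0,0,0,0,0,0.004],[0,0,0,0,0,0,0.004]]]'|sed -n 1,2p
python3 - <<'E'
from m import *
from d import delta
delta([.5134,.0495,.315],-12.2)
Ct,t1=snap("top","t2");Cs,s1=snap("side","s2")
q=[(c,st) for c,st,m in comps(s1[:,:,::-1].copy(),F["blue"],60)];print("side blue",q)
q=[(c,st) for c,st,m in comps(t1[:,:,::-1].copy(),F["blue"],8)];print("top blue",q)
print([proj(Cs,p).round(1) for p in ((.5134,.0495,.330),(.5646,.0026,.26))],[proj(Ct,p).round(1) for p in ((.5134,.0495,.330),(.5646,.0026,.26))])
cv2.imwrite("pics/s2c.png",np.hstack([cv2.resize(s1[90:240,180:330],(400,400),interpolation=cv2.INTER_CUBIC),cv2.resize(t1[150:250,190:290],(400,400),interpolation=cv2.INTER_CUBIC)])[:,:,::-1])
E
```

```text
time_s: 6.3
tcp_pos: [0.5121, 0.052, 0.3148]
tcp [0.5121 0.052  0.3148] x-yaw 167.81 F [-0.3  0.4 -0.8] j6 -126.1 grip 0.01 t 6.3
turn units [ 0.    -0.004  0.001] | shift now [-0.0018 -0.0022 -0.0002] | shift after turn [-0.0018 -0.0022 -0.0002]
side blue [(array([386.3, 110. ]), array([ 368,   87,   38,   47, 1435], dtype=int32)), (array([166.3, 251.4]), array([159, 249,  16,   6,  66], dtype=int32)), (array([159.3, 262.9]), array([151, 260,  17,   7,  82], dtype=int32))]
top blue [(array([207., 137.]), array([205, 131,   5,  13,  65], dtype=int32)), (array([220.4, 136.8]), array([218, 131,   6,  13,  75], dtype=int32)), (array([234., 137.]), array([232, 131,   5,  13,  65], dtype=int32)), (array([247.4, 136.9]), array([245, 131,   6,  13,  74], dtype=int32))]
[array([257.7, 156.7]), array([239.9, 170.3])] [array([225.3, 205.1]), array([244.6, 187.3])]
```

View pics/s2c.png

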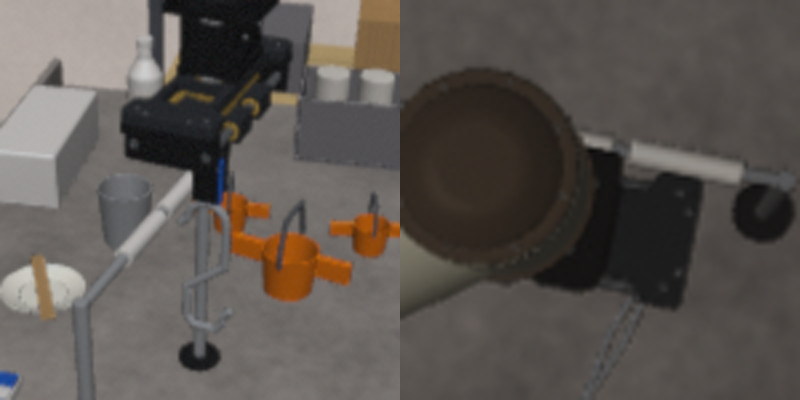

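The hook hangs upright in the gripper, free end toward the rail, with its lowest point at about side pixel (259,213). I'll check that against the expected height, then feed the hook over the bar.

```bash
python3 -c "
from h import *
S=cal('side');print(proj(S,(.5121,.052,.169)),proj(S,(.5121,.052,.174)))"
python3 -m handwheel '[[[0,0,0,-0.006,0,0,0.004],[0,0,0,-0.01,0,0,0.004],[0,0,0,-0.01,0,0,0.004],[0,0,0,-0.008,0,0,0.004],[0,0,0,-0.006,0,0,0.004],[0,0,0,-0.006,0,0,0.004],[0,0,0,-0.006,0,0,0.004],[0,0,0,-0.006,0,0,0.004],[0,0,0,-0.004,0,0,0.004],[0,0,0,0,0,0,0.004],[0,0,0,0,0,0,0.004],[0,0,0,0,0,0,0.004]]]'
```

```text
[256.25962259 213.35700429] [256.30952971 211.78967365]
time_s: 7.6
tcp_pos: [0.5726, 0.0379, 0.3152]
ee_rot: [[-0.977, 0.212, 0.0], [0.212, 0.977, 0.0], [-0.0, 0.0, -1.0]]
wrist_force: [0.1, -0.7, -1.2]
gripper_width: 0.11
gripper_force: 30.0
```

```bash
python3 -m handwheel '[[[0,0,0,0,0,0.005,0.004],[0,0,0,0,0,0.007,0.004],[0,0,0,0,0,0.006,0.004],[0,0,0,0,0,0.005,0.004],[0,0,0,0,0,0.003,0.004],[0,0,0,0,0,0.002,0.004],[0,0,0,0,0,0.001,0.004],[0,0,0,0,0,0,0.004],[0,0,0,0,0,0,0.004],[0,0,0,0,0,0,0.004]]]' | sed -n '2p;4p'; python3 -m handwheel '[[[0,0,0,0,0,0.0005,0.004],[0,0,0,0,0,0.0005,0.004],[0,0,0,0,0,0,0.004]]]' | sed -n '2p;4p'
```

```text
tcp_pos: [0.5729, 0.0379, 0.2863]
wrist_force: [1.1, -1.2, -1.0]
tcp_pos: [0.5728, 0.0379, 0.285]
wrist_force: [0.3, 0.0, -1.1]
```

```bash
for i in 1 2 3; do python3 -m handwheel '[[[0,0,0,0,0,0.0005,0.004],[0,0,0,0,0,0,0.004]]]' | sed -n '2p;4p'; done
```

```text
tcp_pos: [0.5728, 0.0379, 0.2845]
wrist_force: [0.3, -0.5, -0.7]
tcp_pos: [0.5728, 0.0379, 0.284]
wrist_force: [0.1, 0.4, -0.3]
tcp_pos: [0.5728, 0.0379, 0.2835]
wrist_force: [-0.8, 0.3, -1.1]
```

```bash
python3 -m handwheel '[[[0,0,0,0,0,0.0005,0.004],[0,0,0,0,0,0.0005,0.004],[0,0,0,0,0,0,0.004]]]' | sed -n '2p;4p'; python3 -m handwheel '[[[0,0,0,0,0,0.0005,0.004],[0,0,0,0,0,0,0.004]]]' | sed -n '2p;4p'
```

```text
tcp_pos: [0.5728, 0.0379, 0.2824]
wrist_force: [-0.1, -0.1, -0.5]
tcp_pos: [0.5728, 0.0379, 0.282]
wrist_force: [0.9, 0.8, 0.3]
```

```bash
python3 -m handwheel '[[[0,0,0,0,0,0.0005,0.004],[0,0,0,0,0,0,0.004]]]' | sed -n '2p;4p'
```

```text
tcp_pos: [0.5729, 0.0379, 0.2815]
wrist_force: [0.8, 0.9, -0.5]
```

```bash
python3 -m handwheel '[[[0,0,0,0,0,0.0005,0.004],[0,0,0,0,0,0,0.004]]]' | sed -n '2p;4p'
```

```text
tcp_pos: [0.5729, 0.0379, 0.2814]
wrist_force: [-1.0, 0.1, 0.4]
```

```bash
python3 -m handwheel '[[[0,0,0,0,0,0.0003,0.004],[0,0,0,0,0,0,0.004]]]' | sed -n '2p;4p'
```

```text
tcp_pos: [0.5729, 0.0379, 0.2813]
wrist_force: [-1.4, 0.9, 1.9]
```

```bash
python3 -m handwheel '[[[0,0,0,0,0,0.0003,0.004],[0,0,0,0,0,0,0.004]]]' | sed -n '2p;4p'
```

```text
tcp_pos: [0.573, 0.0379, 0.2812]
wrist_force: [-0.6, 0.6, 4.2]
```

```bash
python3 -m handwheel '[[[0,0,0,0,-0.001,-0.0001,0.004],[0,0,0,0,-0.0015,0,0.004],[0,0,0,0,-0.002,0,0.004],[0,0,0,0,-0.002,0,0.004],[0,0,0,0,0,0,0.004]]]' | sed -n '2p;4p'
```

```text
tcp_pos: [0.5719, 0.0316, 0.2812]
wrist_force: [0.3, 1.4, 5.8]
```

```bash
python3 -m handwheel '[[[0,0,0,0,-0.002,0,0.004],[0,0,0,0,-0.002,0,0.004],[0,0,0,0,-0.002,0,0.004],[0,0,0,0,0,0,0.004]]]' | sed -n '2p;4p'
```

```text
tcp_pos: [0.5706, 0.0257, 0.2812]
wrist_force: [-2.0, 1.8, 5.1]
```

```bash
python3 -m handwheel '[[[0,0,0,0,-0.002,0,0.004],[0,0,0,0,-0.002,0,0.004],[0,0,0,0,-0.002,0,0.004],[0,0,0,0,0,0,0.004]]]' | sed -n '2p;4p'
```

```text
tcp_pos: [0.5693, 0.0199, 0.2811]
wrist_force: [0.7, 1.7, 4.8]
```

```bash
python3 -m handwheel '[[[0,0,0,0,-0.002,0,0.004],[0,0,0,0,-0.002,0,0.004],[0,0,0,0,-0.002,0,0.004],[0,0,0,0,0,0,0.004]]]' | sed -n '2p;4p'
```

```text
tcp_pos: [0.568, 0.014, 0.2812]
wrist_force: [-0.5, 2.1, 4.3]
```

```bash
python3 -m handwheel '[[[0,0,0,0,-0.0015,0,0.004],[0,0,0,0,-0.0015,0,0.004],[0,0,0,0,0,0,0.004]]]' | sed -n '2p;4p'
```

```text
tcp_pos: [0.5675, 0.0113, 0.2811]
wrist_force: [-1.6, 3.8, 5.3]
```

```bash
python3 -m handwheel '[[[0,0,0,0,-0.001,0,0.004],[0,0,0,0,-0.001,0,0.004],[0,0,0,0,0,0,0.004]]]' | sed -n '2p;4p'
```

```text
tcp_pos: [0.5671, 0.0095, 0.2812]
wrist_force: [-1.3, 5.1, 5.5]
```

```bash
python3 -m handwheel '[[[0,0,0,0,-0.001,0,0.004],[0,0,0,0,-0.001,0,0.004],[0,0,0,0,0,0,0.004]]]' | sed -n '2p;4p'
```

```text
tcp_pos: [0.5665, 0.0071, 0.2808]
wrist_force: [-0.2, 1.1, 3.6]
```

```bash
python3 -m handwheel '[[[0,0,0,0,-0.001,0,0.004],[0,0,0,0,-0.001,0,0.004],[0,0,0,0,0,0,0.004]]]' | sed -n '2p;4p'
```

```text
tcp_pos: [0.565, 0.0046, 0.2792]
wrist_force: [-0.1, 0.0, -1.1]
```

```bash
python3 -m handwheel '[[[0,0,0,0,-0.0005,0.0005,0.004],[0,0,0,0,0,0.0005,0.004],[0,0,0,0,0,0,0.004]]]' | sed -n '2p;4p'
```

```text
tcp_pos: [0.5655, 0.0046, 0.2792]
wrist_force: [0.8, -0.4, -0.6]
```

```bash
python3 -m handwheel '[[[0,0,0,0,0,0.0005,0.004],[0,0,0,0,0,0,0.004]]]' | sed -n '2p;4p'
```

```text
tcp_pos: [0.5656, 0.0046, 0.279]
wrist_force: [-0.6, 0.2, -0.4]
```

```bash
python3 -m handwheel '[[[0,0,0,0,0,0.0005,0.004],[0,0,0,0,0,0,0.004]]]' | sed -n '2p;4p'
```

```text
tcp_pos: [0.5656, 0.0046, 0.2786]
wrist_force: [-0.6, 0.3, -0.8]
```

```bash
python3 -m handwheel '[[[0,0,0,0,0,0.0005,0.004],[0,0,0,0,0,0.0004,0.004],[0,0,0,0,0,0,0.004]]]' | sed -n '2p;4p'
```

```text
tcp_pos: [0.5656, 0.0044, 0.2778]
wrist_force: [-0.5, -1.7, 0.7]
```

```bash
python3 -m handwheel '[[[0,0,0,0,0,0.0004,0.004],[0,0,0,0,0,0,0.004]]]' | sed -n '2p;4p'
```

```text
tcp_pos: [0.5656, 0.0044, 0.2774]
wrist_force: [0.3, -1.3, -0.1]
```

```bash
python3 -m handwheel '[[[0,0,0,0,0,0.0003,0.004],[0,0,0,0,0,0,0.004]]]' | sed -n '2p;4p'
```

```text
tcp_pos: [0.5656, 0.0043, 0.2773]
wrist_force: [-0.4, -3.0, 1.6]
```

```bash
python3 -m handwheel '[[[0,0,0,0,-0.0008,0,0.004],[0,0,0,0,-0.0007,0,0.004],[0,0,0,0,0,0.0002,0.004],[0,0,0,0,0,0,0.004]]]' | sed -n '2p;4p'
```

```text
tcp_pos: [0.5656, 0.0039, 0.2771]
wrist_force: [-0.5, 2.9, 3.6]
```

```bash
python3 -m handwheel '[[[0,0,0,0,-0.001,0,0.004],[0,0,0,0,0,0,0.004]]]' | sed -n '2p;4p'
```

```text
tcp_pos: [0.5654, 0.0024, 0.277]
wrist_force: [-0.7, 1.5, 3.0]
```

```bash
python3 -m handwheel '[[[0,0,0,0,0,-0.0003,0.004],[0,0,0,0,0,0,0.012],[0,0,0,0,0,0,0.02],[0,0,0,0,0,0,0.035],[0,0,0,0,0,0,0.05],[0,0,0,0,0,-0.01,0.05],[0,0,0,0,0,-0.03,0.05],[0,0,0,0,0,-0.035,0.05],[0,0,0,-0.005,-0.045,-0.01,0.05],[0,0,0,-0.005,-0.045,0,0.05],[0,0,0,-0.005,-0.045,0,0.05],[0,0,0,-0.005,-0.045,0,0.05]]]'| sed -n '1,2p;4p'
```

```text
time_s: 16.9
tcp_pos: [0.546, -0.1795, 0.3633]
wrist_force: [0.5, -0.3, -0.1]
```

Run:
```python
from m import *
from d import delta
x=np.array([np.cos(np.radians(-16.75)),np.sin(np.radians(-16.75)),0])
pc=np.array([.4531,-.2727,0]);e=pc-.067*x;print("ear",e)
delta([e[0],e[1],.20],-16.75)
Cs,s1=snap("side","s3");Ct,t1=snap("top","t3")
p=[c for c,st,m in comps(s1[:,:,::-1].copy(),F["blue"],60)];q=[c for c,st,m in comps(t1[:,:,::-1].copy(),F["blue"],8)];print(p,q)
print(proj(Cs,(.5654,.0024,.292)),proj(Ct,(.5654,.0024,.31)))
o=cv2.resize(s1[110:230,190:310],(400,400),interpolation=cv2.INTER_CUBIC);o2=cv2.resize(t1[150:250,190:290],(400,400),interpolation=cv2.INTER_CUBIC)
cv2.imwrite("pics/s3c.png",np.hstack([o,o2])[:,:,::-1])
```

```text
ear [ 0.38894272 -0.25339085  0.        ]
tcp [ 0.546  -0.1795  0.3633] x-yaw 167.77 F [ 0.5 -0.3 -0.1] j6 -100.2 grip 0.0502 t 16.9
turn units [0.001 0.015 0.753] | shift now [ 0.1381 -0.1055  0.1631] | shift after turn [ 0.1291 -0.116   0.1633]
[array([386.2, 110. ]), array([239. , 158.6]), array([166.3, 251.4]), array([159.3, 262.9])] [array([207., 137.]), array([220.3, 136.6]), array([234., 136.]), array([247.4, 136. ])]
[239.56842205 159.07502639] [244.15960162 184.79480688]
```

View pics/s3c.png

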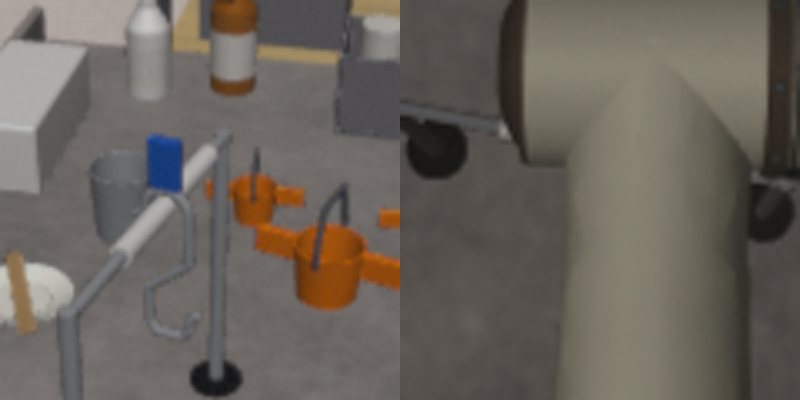

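The hook hangs seated in the groove, with the tab at side pixel (239,159), within a pixel of the prediction. Now to the pail.

```bash
python3 -m handwheel '[[[0,0,0.753,0,0,0,0.06],[0,0,0,0.03,-0.025,0.02,0.06],[0,0,0,0.035,-0.03,0.025,0.06],[0,0,0,0.035,-0.03,0.03,0.06],[0,0,0,0.029,-0.03,0.03,0.06],[0,0,0,0,0,0,0.06],[0,0,0,0,0,0,0.06],[0,0,0,0,0,0,0.06]]]'| sed -n '1,2p'
python3 - <<'E'
from m import *
from d import delta
C,im=snap("wrist","w4");h=cv2.cvtColor(im,cv2.COLOR_RGB2HSV)
e=np.array([.389,-.2534,.062]);c=np.array([.4531,-.2727,.062])
print("pred ear",proj(C,e),"centre",proj(C,c))
m=cv2.inRange(h,(0,170,50),(13,255,255));cv2.imwrite("pics/m4.png",m)
n,l,st,cc=cv2.connectedComponentsWithStats(m)
for i in range(1,n):
    if st[i,4]>60: print(cc[i].round(1),st[i])
E
```

```text
time_s: 17.8
tcp_pos: [0.3981, -0.2478, 0.2633]
pred ear [246.43996345 170.06865313] centre [246.70805093 215.57122144]
[153.7 168.6] [ 133  132   42   71 1169]
[246.8 205.6] [ 222  157   52   72 1762]
[248.2 244.2] [236 234  27  27 202]
[200.1 299. ] [195 286   9  24  82]
```

View pics/w4.png

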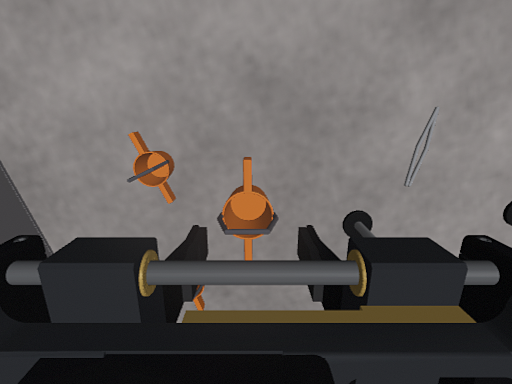

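The wrist view shows the near ear from its tip at (247,157) to the rim at about (248,188), lined up with the tool.

Run:
```python
from m import *
from d import delta
C=cal("wrist");m=cv2.imread("pics/m4.png",0)
cen=[(np.mean(np.where(m[v,225:270])[0])+225,v) for v in list(range(159,181,3))+list(range(240,258,3))]
a=[onz(C,c,.062) for c in cen];k=len(range(159,181,3))
n,f=np.mean(a[:k],0),np.mean(a[k:],0);d=f-n
tip=onz(C,(247.5,156.5),.062);yaw=np.degrees(np.arctan2(d[1],d[0]))
print("yaw",yaw,"tip",tip.round(4),"near strip mean",n.round(4))
x=d/np.linalg.norm(d);e=n+((tip-n)@x+.015)*x;print("ear",e.round(4))
delta([e[0],e[1],.03],yaw)
```

```text
yaw -15.853699695247498 tip [ 0.3718 -0.2464  0.062 ] near strip mean [ 0.3884 -0.2534  0.062 ]
ear [ 0.3856 -0.2526  0.062 ]
tcp [ 0.3983 -0.2476  0.2632] x-yaw 163.28 F [-0.   0.   0.2] j6 -94.8 grip 0.0599 t 17.85
turn units [-0.001  0.032 -0.145] | shift now [ 0.0115 -0.0084  0.2332] | shift after turn [ 0.0108 -0.0083  0.2332]
```

```bash
python3 -m handwheel '[[[0,0,-0.07,0.0095,-0.0085,0,0.045],[0,0,0,0,0,0.04,0.045],[0,0,0,0,0,0.045,0.045],[0,0,0,0,0,0.045,0.045],[0,0,0,0,0,0.045,0.045],[0,0,0,0,0,0.035,0.045],[0,0,0,0,0,0.015,0.045],[0,0,0,0,0,0.008,0.045],[0,0,0,0,0,0,0.03],[0,0,0,0,0,0,0.02],[0,0,0,0,0,0,0.016],[0,0,0,0,0,0,0.013]]]'| sed -n '1,2p;4,6p'; python3 -m handwheel '[[[0,0,0,0,0,0,0.006],[0,0,0,0,0,0,0.006],[0,0,0,0,0,0,0.006],[0,0,0,0,0,0,0.006]]]'
```

```text
time_s: 19.05
tcp_pos: [0.3856, -0.2532, 0.0298]
wrist_force: [-0.4, -0.2, 0.5]
gripper_width: 0.241
gripper_force: 0.0
time_s: 19.45
tcp_pos: [0.3851, -0.2532, 0.0293]
ee_rot: [[-0.96, 0.282, 0.001], [0.282, 0.96, -0.0], [-0.001, -0.0, -1.0]]
wrist_force: [-0.5, 0.6, 5.9]
gripper_width: 0.136
gripper_force: 30.0
```

```bash
python3 -m handwheel '[[[0,0,0,0,0,-0.003,0.006],[0,0,0,0,0,-0.007,0.006],[0,0,0,0,0,-0.015,0.006],[0,0,0,0,0,-0.02,0.006],[0,0,0,0,0,-0.02,0.006],[0,0,0,0,0,-0.01,0.006],[0,0,0,0,0,0,0.006],[0,0,0,0,0,0,0.006]]]'
python3 d.py .352 -.13 .104 -12.2
python3 - <<'E'
from m import *
Cs,s1=snap("side","s5")
i=s1[125:235,195:345]
cv2.imwrite("pics/s5c.png",cv2.resize(i,(780,572),interpolation=cv2.INTER_CUBIC)[:,:,::-1])
print("pred hook_low",proj(Cs,(.5646,.0026,.1428)),"origin",proj(Cs,(.5646,.0026,.131)),"low free end flare",proj(Cs,(.5646-.0274,.0026+.0059,.163)))
E
```

```text
time_s: 20.25
tcp_pos: [0.3842, -0.2528, 0.1032]
ee_rot: [[-0.959, 0.282, -0.001], [0.282, 0.959, 0.001], [0.001, 0.0, -1.0]]
wrist_force: [0.7, -0.1, -1.8]
gripper_width: 0.132
gripper_force: 30.0
tcp [ 0.3842 -0.2528  0.1032] x-yaw 163.61 F [ 0.7 -0.1 -1.8] j6 -93.3 grip 0.0115 t 20.25
turn units [ 0.004 -0.011 -0.699] | shift now [ 0.0656  0.1087 -0.0007] | shift after turn [ 0.0574  0.1132 -0.0008]
pred hook_low [239.9356526 207.5410651] origin [239.94036417 211.00467922] low free end flare [249.61428467 204.02452673]
```

View pics/s5c.png

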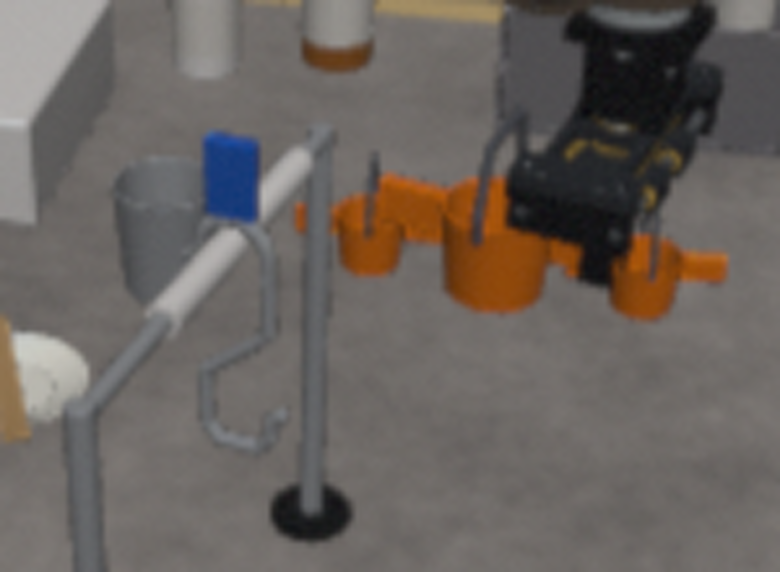

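The pail is held level. The hook's lowest point is at (242,211) and its free end at (249,204), both within 2 px of prediction.

```bash
python3 -m handwheel '[[[0,0,-0.2,0.008,0.01,0,0.006],[0,0,-0.3,0.012,0.02,0,0.006],[0,0,-0.2,0.014,0.025,0,0.006],[0,0,0,0.014,0.028,0,0.006],[0,0,0,0.01,0.03,0,0.006],[0,0,0,0,0.025,0,0.006],[0,0,0,0,0.015,0,0.006],[0,0,0,0,0,0,0.006],[0,0,0,0,0,0,0.006]]]' | sed -n '1,2p;4,5p'
python3 d.py .3868 .041 .104 -12.2
```

```text
time_s: 21.2
tcp_pos: [0.3622, -0.0901, 0.1033]
wrist_force: [0.1, 0.0, -1.2]
gripper_width: 0.132
tcp [ 0.3622 -0.0901  0.1033] x-yaw 167.91 F [ 0.1  0.  -1.2] j6 -113.4 grip 0.0115 t 21.2
turn units [-0.004 -0.015  0.019] | shift now [ 0.0034  0.1333 -0.0008] | shift after turn [ 0.0036  0.1333 -0.0007]
```

```bash
python3 -m handwheel '[[[0,0,0,0,0.01,0,0.006],[0,0,0,0,0.02,0,0.006],[0,0,0,0,0.025,0,0.006],[0,0,0,0.003,0.027,0,0.006],[0,0,0,0,0.025,0,0.006],[0,0,0,0,0.016,0,0.006],[0,0,0,0,0.01,0,0.006],[0,0,0,0,0,0,0.006],[0,0,0,0,0,0,0.006],[0,0,0,0,0,0,0.006]]]' | sed -n '1,2p;4,5p'
python3 - <<'E'
from m import *
from d import delta
s=r.sense();R=np.array(s["ee_rot"]);p=np.array(s["tcp_pos"])
delta([.3868,.041,.104],-12.2)
B=p-.067*R[:,0]+[0,0,.0867];print("bail pred",B)
Cs,s1=snap("side","s6");Cw,w1=snap("wrist","w6")
y=R[:,1]
for C in(Cs,Cw):print([proj(C,B+k*y).round(1) for k in(-.026,0,.026)], "hooklow",proj(C,(.5646,.0026,.1428)).round(1))
a=cv2.resize(s1[145:265,200:300],(375,450),interpolation=cv2.INTER_CUBIC)
b=cv2.resize(w1[180:330,150:290],(420,450),interpolation=cv2.INTER_CUBIC)
cv2.imwrite("pics/s6c.png",np.hstack([a,b])[:,:,::-1])
E
```

```text
time_s: 22.2
tcp_pos: [0.3877, 0.0395, 0.1036]
wrist_force: [0.2, -0.1, -1.6]
gripper_width: 0.131
tcp [0.3877 0.0395 0.1036] x-yaw 167.76 F [ 0.2 -0.1 -1.6] j6 -132.3 grip 0.0114 t 22.2
turn units [-0.004 -0.006 -0.006] | shift now [ 0.0012  0.0012 -0.0004] | shift after turn [ 0.0012  0.0012 -0.0004]
bail pred [0.45316906 0.02533345 0.19024526]
[array([284.4, 197.8]), array([281.2, 203.2]), array([277.9, 209. ])] hooklow [239.9 207.5]
[array([190.5, 473.7]), array([251.4, 473.7]), array([312.4, 473.8])] hooklow [253.7 493.5]
```

View pics/s6c.png

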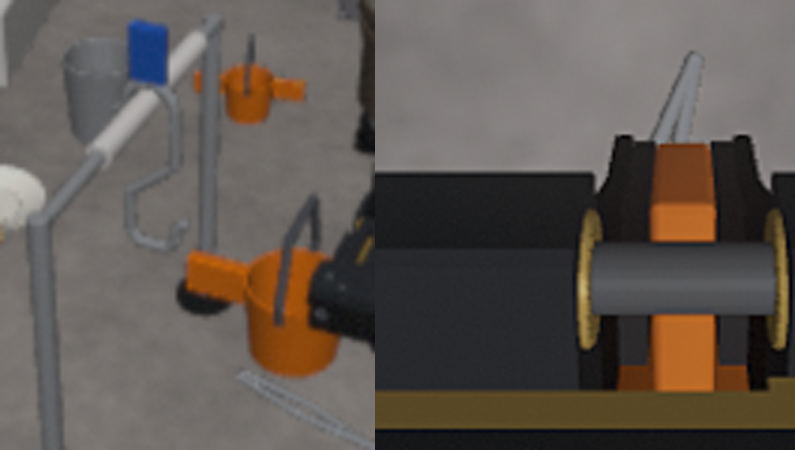

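The bail's middle is at side pixel (280,204), 1 px from prediction, and the hook's low point is about 1.4 px nearer. I'll lower to entry height and advance, keeping about 4 mm back.

```bash
python3 -m handwheel '[[[0,0,0,0,0.001,0.008,0.006],[0,0,0,-0.005,0,0.009,0.006],[0,0,0,-0.012,0,0,0.006],[0,0,0,-0.015,0,0,0.006],[0,0,0,-0.015,0,0,0.006],[0,0,0,-0.012,0,0,0.006],[0,0,0,-0.006,0,0,0.006],[0,0,0,0,0,0,0.006],[0,0,0,0,0,0,0.006],[0,0,0,0,0,0,0.006]]]' | sed -n '1,2p;4,5p'
python3 - <<'E'
from m import *
from d import delta
s=r.sense();R=np.array(s["ee_rot"]);p=np.array(s["tcp_pos"]);delta([.4992,.0165,.0865],-12.2)
B=p-.067*R[:,0]+[0,0,.0867];Cs,s1=snap("side","s7")
print("bail",B,proj(Cs,B),"hooklow",proj(Cs,(.5646,.0026,.1428)))
cv2.imwrite("pics/s7c.png",cv2.resize(s1[155:265,215:315],(500,550),interpolation=cv2.INTER_CUBIC)[:,:,::-1])
E
```

```text
time_s: 23.3
tcp_pos: [0.4512, 0.0275, 0.0867]
wrist_force: [0.2, 0.1, -1.2]
gripper_width: 0.137
tcp [0.4512 0.0275 0.0867] x-yaw 167.84 F [ 0.2  0.1 -1.2] j6 -126.3 grip 0.012 t 23.3
turn units [-0.002 -0.005  0.006] | shift now [-0.0492 -0.0007  0.0002] | shift after turn [-0.0492 -0.0006  0.0002]
bail [0.51674341 0.01338965 0.1733755 ] [257.03702292 202.86469623] hooklow [239.9356526 207.5410651]
```

View pics/s7c.png

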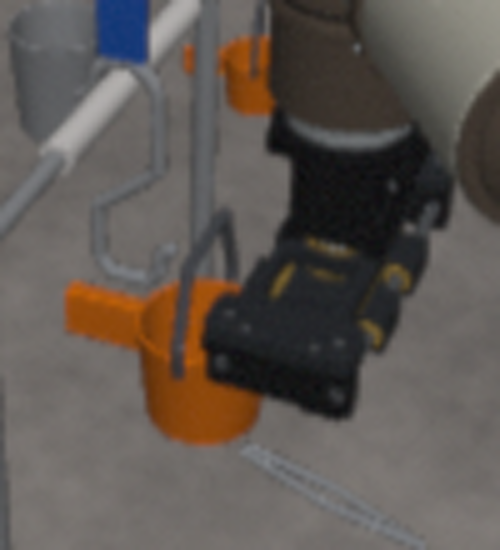

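The bail's middle is at (256,203) and the curl's centre at about (241,211), so roughly 44 mm remain. The free end is at (249,205), below bail height.

```bash
python3 -m handwheel '[[[0,0,0,-0.004,0,0,0.006],[0,0,0,-0.006,0,0,0.006],[0,0,0,-0.006,0,0,0.006],[0,0,0,-0.006,0,0,0.006],[0,0,0,-0.005,0,0,0.006],[0,0,0,-0.005,0,0,0.006],[0,0,0,-0.005,0,0,0.006],[0,0,0,-0.004,0,0,0.006],[0,0,0,-0.003,0,0,0.006],[0,0,0,0,0,0,0.006],[0,0,0,0,0,0,0.006]]]' | sed -n '1,2p;4,5p'
python3 - <<'E'
from m import *
Cs,s1=snap("side","s8")
print([c for c,st,m in comps(s1[:,:,::-1].copy(),F["blue"],60)])
E
```

```text
time_s: 24.45
tcp_pos: [0.4947, 0.0183, 0.0867]
wrist_force: [-0.5, -0.3, -1.6]
gripper_width: 0.136
[array([389.1, 116.3]), array([239. , 158.5]), array([166.4, 251.5]), array([159.3, 262.9])]
```

```bash
python3 -m handwheel '[[[0,0,0,0,0,0.003,0.006],[0,0,0,0,0,0.004,0.006],[0,0,0,0,0,0.004,0.006],[0,0,0,0,0,0,0.006]]]' | sed -n '2p;4p'
```

```text
tcp_pos: [0.4942, 0.0181, 0.0749]
wrist_force: [-0.1, -0.1, -1.1]
```

```bash
python3 -m handwheel '[[[0,0,0,0,0,0.004,0.006],[0,0,0,0,0,0.004,0.006],[0,0,0,0,0,0.003,0.006],[0,0,0,0,0,0,0.006]]]' | sed -n '2p;4p'
python3 - <<'E'
from m import *
Cs,s1=snap("side","s9")
print([c for c,st,m in comps(s1[:,:,::-1].copy(),F["blue"],60)])
E
```

```text
tcp_pos: [0.4945, 0.0182, 0.0642]
wrist_force: [0.5, -0.1, -1.2]
[array([389.8, 117.3]), array([239. , 158.5]), array([166.4, 251.5]), array([159.3, 262.9])]
```

```bash
python3 -m handwheel '[[[0,0,0,0,0,0.002,0.006],[0,0,0,0,0,0.002,0.006],[0,0,0,0,0,0,0.006]]]' | sed -n '2p;4p'
```

```text
tcp_pos: [0.4947, 0.0182, 0.0605]
wrist_force: [0.3, 0.1, -1.2]
```

```bash
python3 -m handwheel '[[[0,0,0,0,0,0.001,0.006],[0,0,0,0,0,0.001,0.006],[0,0,0,0,0,0.001,0.006],[0,0,0,0,0,0,0.006]]]' | sed -n '2p;4p'
```

```text
tcp_pos: [0.4948, 0.0183, 0.0576]
wrist_force: [0.6, -0.5, -1.6]
```

```bash
python3 -m handwheel '[[[0,0,0,0,0,0.0007,0.006],[0,0,0,0,0,0,0.006]]]' | sed -n '2p;4p'
```

```text
tcp_pos: [0.4948, 0.0183, 0.057]
wrist_force: [-0.6, -0.3, -2.4]
```

```bash
python3 -m handwheel '[[[0,0,0,0,0,0.0007,0.006],[0,0,0,0,0,0,0.006]]]' | sed -n '2p;4p'
```

```text
tcp_pos: [0.4949, 0.0183, 0.0563]
wrist_force: [-0.6, -0.8, -1.0]
```

```bash
python3 -m handwheel '[[[0,0,0,0,0,0.0005,0.006],[0,0,0,0,0,0,0.006]]]' | sed -n '2p;4p'
```

```text
tcp_pos: [0.4951, 0.0183, 0.056]
wrist_force: [-0.7, -0.4, 0.2]
```

```bash
python3 -m handwheel '[[[0,0,0,0,0,0,0.0125],[0,0,0,0,0,0,0.015],[0,0,0,0,0,0,0.02],[0,0,0,0,0,0,0.03],[0,0,0,0,0,0,0.045],[0,0,0,0,0,0,0.045],[0,0,0,0,0,0,0.045]]]' | sed -n '1,2p;4,6p'
```

```text
time_s: 27.35
tcp_pos: [0.4949, 0.0183, 0.0558]
wrist_force: [0.2, -0.0, -0.8]
gripper_width: 0.481
gripper_force: 0.0
```

```bash
python3 -m handwheel '[[[0,0,0,0.004,0,0,0.045],[0,0,0,0.008,0,0,0.045],[0,0,0,0.015,0,0,0.045],[0,0,0,0.02,0,0,0.045],[0,0,0,0.02,0,0,0.045],[0,0,0,0.02,0,0,0.045],[0,0,0,0.01,0,-0.01,0.045],[0,0,0,0,0,0,0.045],[0,0,0,0,0,0,0.045],[0,0,0,0,0,0,0.045],[0,0,0,0,0,0,0.045]]]' | sed -n '1,2p;4,6p'
python3 - <<'E'
from m import *
for k in(10,11):
    Cs,s1=snap("side","s%d"%k);b=s1[:,:,::-1].copy()
    print("blue",[c for c,st,m in comps(b,F["blue"],60)][1])
    for c,st,m in comps(b,F["orange"],300): print("orange",c,st)
x=np.array([np.cos(np.radians(-12.2)),np.sin(np.radians(-12.2)),0]);H=np.array([.5646,.0026,.0268])
for q in((82,.047),(-82,.047),(0,.031)):print(q,proj(Cs,H+x*q[0]/1000+[0,0,q[1]]))
h=cv2.cvtColor(b,cv2.COLOR_BGR2HSV);m=cv2.inRange(h,(0,200,70),(12,255,255))
y,xx=np.where(m);s=(xx>200)&(xx<300)&(y>205)
for u in range(xx[s].min(),xx[s].max()+1,4):
    v=y[s&(xx==u)]; print(u,v.min() if len(v) else'',v.max() if len(v) else'',end=' | ')
E
```

```text
time_s: 28.45
tcp_pos: [0.4004, 0.0387, 0.0655]
wrist_force: [0.8, 0.3, -0.1]
gripper_width: 0.518
gripper_force: 0.0
blue [239.  158.7]
blue [239.  158.7]
(82, 0.047) [213.97989321 219.70521468]
(-82, 0.047) [267.29857631 234.94752133]
(0, 0.031) [239.96818608 231.45735943]
230 236 236 | 234   | 238 216 216 | 242   | 246   | 250   | 254 225 225 | 258   | 262   | 266   |
```

Run:
```python
from m import *
Cs=cal("side")
for k in(8,11):
    b=cv2.imread("pics/s%d.png"%k);m=cv2.inRange(cv2.cvtColor(b,cv2.COLOR_BGR2HSV),(0,150,35),(16,255,255))
    n,l,st,c=cv2.connectedComponentsWithStats(m)
    for i in range(1,n):
        if st[i,4]>150 and 200<c[i][0]<300 and c[i][1]>195:
            print(k,c[i].round(1),st[i]);y,x=np.where(l==i)
            print([(u,y[x==u].min(),y[x==u].max()) for u in range(x.min(),x.max()+1,5)])
x=np.array([np.cos(np.radians(-12.2)),np.sin(np.radians(-12.2)),0]);H=np.array([.5610,.0034,.0268])
for q in(82,-82):print(q,[proj(Cs,H+x*q/1000+[0,0,z]).round(1) for z in(.062,.032)])
print("bottom",proj(Cs,H),proj(Cs,H+[0,0.038,0]))
```

```text
8 [232.8 223. ] [214 207  38  32 524]
[(214, np.int64(208), np.int64(216)), (219, np.int64(209), np.int64(218)), (224, np.int64(210), np.int64(219)), (229, np.int64(211), np.int64(227)), (234, np.int64(208), np.int64(237)), (239, np.int64(212), np.int64(238)), (244, np.int64(227), np.int64(238)), (249, np.int64(229), np.int64(235))]
11 [241.2 229.5] [214 215  55  32 929]
[(214, np.int64(217), np.int64(220)), (219, np.int64(217), np.int64(225)), (224, np.int64(218), np.int64(227)), (229, np.int64(219), np.int64(234)), (234, np.int64(217), np.int64(245)), (239, np.int64(215), np.int64(246)), (244, np.int64(216), np.int64(246)), (249, np.int64(217), np.int64(243)), (254, np.int64(225), np.int64(235)), (259, np.int64(227), np.int64(237)), (264, np.int64(229), np.int64(238))]
82 [array([214.9, 215.9]), array([215.3, 224.1])]
-82 [array([268.8, 231.1]), array([268.3, 239.4])]
bottom [241.14448149 239.96949488] [238.3899839  249.00759258]
```

```bash
python3 -m handwheel '[[[0,0,0,0.01,0,0,0.045],[0,0,0,0,0,0,0.045],[0,0,0,0,0,0,0.045]]]' | sed -n '1,2p;4p'; python3 -c "
from station import r;print(r.finish_job())"
```

```text
time_s: 28.85
tcp_pos: [0.39, 0.0409, 0.0659]
wrist_force: [0.1, 0.6, 0.4]
the job is handed in; nothing more can be done
None
```

The hook sits in the groove and the pail hangs level and clear of the counter (29 s, about 6 N at most read on the hook), but I viewed 11 pictures against the limit of 10 and once ran three identical typed rows through a shell loop.

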